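Kit a battery mounting set into the fitted tray

TASK

Pack the battery mounting kit: lay the L, T and U bracket and the slim battery pack each flat and fully down in the cut-out of its own shape in the tray. Leave the mirror-image L bracket and the fat battery pack lying where they are, and put the slim battery down without dropping it.

Things in the scene. Friction and masses are not known exactly. Their poses are not given: they have to be found in the camera images.
- bracket_l: Aluminium L bracket, belongs in the kit, 90 g. Plate 8 mm thick: main bar 72 mm along x (-36 to 36) by 24 mm (y -12 to 12), side leg at the +x end (x 12 to 36) to y = 42: leg pointing away from you, it is at the right. Upright tongue on mid-bar: 30 mm along x, 10 mm thick along y, its top 44 mm over the underside. Origin on the underside below the tongue's centre, z up.
- bracket_t: Aluminium T bracket, belongs in the kit, 90 g. Plate, tongue and origin as bracket_l; same main bar, stem from its middle (x -12 to 12 mm) to y = 42 mm.
- bracket_u: Aluminium U bracket, belongs in the kit, 90 g. Plate, tongue and origin as bracket_l; same main bar, two legs 20 mm wide at both its ends (x -36 to -16 and 16 to 36 mm) to y = 42 mm.
- bracket_m: Look-alike, does not belong: aluminium L bracket, mirror image of bracket_l. Plate, tongue and origin as bracket_l; same main bar, side leg at the -x end (x -36 to -12 mm) to y = 42 mm: seen from above with the leg pointing away from you, it is at the left.
- slim_pack: Slim black battery pack lying flat, belongs in the kit: 84 mm long, 29 mm wide, 19 mm high, slightly rounded, 0.1 to 0.17 kg. Origin under its middle, z up. Its long side points 21.5 degrees counter-clockwise (from above) of its x axis.
- fat_pack: Look-alike, does not belong: fat black battery pack lying flat, 88 mm long, 37 mm wide, 30 mm high. Origin under its middle, z up. Its long side points 70 degrees counter-clockwise (from above) of its x axis. (One more like it lies far left beside the crate, out of the job.)
- pocket_l: Fixed plastic insert with the L-shaped cut-out, the same hand as bracket_l. Home: bracket origin over this origin, axes along this body's axes; cut-out 6 mm larger all round. Else as pocket_pack.
- pocket_t: Fixed plastic insert with the T-shaped cut-out. Home: bracket origin over this origin, axes along this body's axes; cut-out 6 mm larger all round. Else as pocket_pack.
- pocket_u: Fixed plastic insert with the U-shaped cut-out. Home: bracket origin over this origin, axes along this body's axes; cut-out 6 mm larger all round. Else as pocket_pack.
- pocket_pack: Fixed light grey plastic insert, x -56 to 56, y -30 to 60, 13 mm high, in a grey tray (rim 17 mm over the bench) with three more, same heading. Cut-out 104 (x) by 41 mm (y) about the origin, for the slim pack flat, long side along x, either way round. Insert underside 3 mm over the bench; black floor 8 mm over it (3 mm in the other inserts). Origin on the underside, z up.
Things that resemble listed ones, but are neither listed nor needed, are in the scene too. Leave any green look-alike of the bracket_u alone.

How it is judged:
By the outcome, as a careful person would: the job done as asked, in the order asked, and still so for the second after the job is handed in, with the robot touching nothing.
It also fails if it takes over 99 s, if anything falls off the work surface, if the arm or the gripper's body presses on something with over 40 N, if the wrist force passes 120 N, or if a joint passes its speed limit or range.

ROBOT

A 6-joint arm with a two-finger parallel gripper is mounted at the origin on a cart in front of the work surface, level with it; the furniture and walls round the work are solid. World frame = base frame: x ahead of the robot, y to its left, z up, the work surface at z = 0. Lengths are in mm, angles in rad, forces in N, time in s.
With the tool pointing down it reaches from about 375 to 975 mm from the base axis. Payload 3.8 kg.
Tool frame: the origin (TCP) lies on the centre line of the jaws, within the pads' length; the fingertips stand 19 mm ahead of it and the grasp point (between the pads) is the TCP; z points along the fingers, y is the line along which they close (so a half turn about z gives the same grasp; the last joint's range is limited). The gripper opens to 88 mm and grips with 3 to 60 N. Pads are 18 mm wide; open, the fingers measure 123 mm over their backs; the gripper's body (75 mm by 187 mm) begins 45 mm behind the grasp point.
Start: joints at [1.251, 0.264, 1.604, -0, 1.274, -0.037], TCP at [188.354, 648.183, 257.706] pointing down, gripper open.
Joint ranges: [-2.63, 2.63], [-0.94, 2.18], [0.31, 2.57], [-1.31, 4.45], [0, 2.66], [-2.55, 2.55]. Speed limits (rad/s): [2.57, 2.57, 3.14, 3.14, 3.14, 3.14].

INTERFACE

Orientations are given as a rotation vector (axis times angle).
In Python, from plant import manip gives the robot as it stands.
- The arm moves only by the shell command python3 -m inch 'ROWS' [FORCE]. ROWS is a JSON list of rows, 1 to 5 of them, each of 5 numbers: dx, dy, dz in mm, then a turn about the tool's z in rad, then the opening from 0.0 (shut) to 1.0 (fully open); each row is the pose to reach, as a shift and turn from the pose commanded when the command began, along the tool's axes at that moment; what a row does not reach only later rows make up. A row lasts 1/12 s, in which the tool goes at most 41.7 mm and 0.125 rad, less where a joint would pass 70% of its speed; a pose out of reach is approached as far as the arm can. The fingers move at their own pace and stop on an object; FORCE is the grip in N (left out, the last holds). Time passes only in rows, so rows that do not move let the fingers close. It prints the time, the measured TCP pose, the force, the opening and the grip force at its end.
- manip.get_obs(): the state, without advancing time (a new reading comes with each control period).
- manip.snapshot(name): name is "side" or "top"; returns a dict with "color" (384x512x3 uint8, red, green, blue), "K" (3x3 intrinsics, pixels), "dist_coeffs" ([k1, k2, p1, p2, k3] as OpenCV has them; the pictures are not rectified), "R" (3x3) and "t" (3): a world point X has camera coordinates R X + t. Camera axes: x right, y down, z forward; pixel columns grow to the right and rows downward; lengths in mm; the calibration is good to about 2 mm. A picture is of the moment at which its call begins. There is no depth.
- manip.close_job(): hands the job in; it is judged then, once.
The state is a dict: "time": time; "joint_positions": joint angles; "dq": joint speeds; "effort": joint torques, N m; "eef_pos": TCP position; "eef_rot": TCP orientation; "contact_force": force on the tool from outside, world axes, zero at the start; "ft_torque": the same for the moment, N m; "grip_width": opening from 0.0 (shut) to 1.0 (fully open); "gripper_force": force on a finger pad.
Only numpy, scipy, OpenCV 4.12 (cv2) and the standard library are available. Lean on these libraries where they do the work, as an engineer would, in place of code of your own. Each camera call takes 0.05 s, during which the arm holds its last target. There are 200 camera calls.

## Working session

There is one attempt and no reset: what is moved stays moved. The work goes in short steps, Python scripts to look and compute and a shell command to move; the robot and the scene stay as the last step left them, time stands still between calls to the robot, and variables do not carry over. Pictures are saved under pics/ and viewed, at most 14 in all, crops included, and the job is handed in when it is done.

```bash
ls; mkdir -p pics
python3 - <<'E'
from plant import manip
import cv2,numpy as np
o=manip.get_obs();print({k:np.round(v,3).tolist() for k,v in o.items()})
for n in("side","top"):
    s=manip.snapshot(n);cv2.imwrite(f"pics/{n}0.png",s["color"][:,:,::-1]);np.savez(f"{n}0.npz",**s)
    print(n,s["K"].tolist(),s["dist_coeffs"],(-s["R"].T@s["t"]),s["R"].tolist())
E
```

```text
pics
{'time': 0.0, 'joint_positions': [1.251, 0.265, 1.605, -0.0, 1.274, -0.037], 'dq': [0.001, 0.002, -0.001, 0.0, 0.0, 0.0], 'effort': [0.003, -50.213, -35.687, 0.073, 0.03, -0.0], 'eef_pos': [188.137, 647.575, 256.408], 'eef_rot': [-0.443, -3.11, 0.003], 'contact_force': [0.334, -0.261, -0.723], 'ft_torque': [-0.02, 0.009, -0.0], 'gripper_force': 0.0, 'grip_width': 1.001}
side [[357.2229063397169, 0.0, 259.3467377591291], [0.0, 357.2229063397169, 188.2717540507719], [0.0, 0.0, 1.0]] [-0.09473467  0.          0.          0.          0.        ] [  256.19675337 -1114.94653704   767.58244332] [[0.9474801099150629, -0.3195514614736413, -0.012973233421179736], [-0.18002180117560954, -0.49936394484051894, -0.847483216172925], [0.2643361352839028, 0.8053089556582462, -0.5306636350078975]]
top [[356.50832005708315, 0.0, 256.98838238930904], [0.0, 356.50832005708315, 189.73964507464675], [0.0, 0.0, 1.0]] [-0.04526341  0.          0.          0.          0.        ] [ 347.49213057  -12.67527606 1229.18650421] [[0.01512027461414745, -0.9998848781931987, 0.0012679338173336818], [-0.9740353946766557, -0.015015834083765825, -0.22589726568478058], [0.2258902990672337, 0.002180616275548432, -0.974150305497039]]
```

View pics/top0.png

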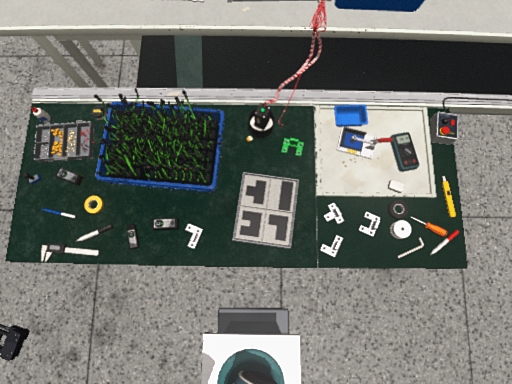

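View pics/side0.png

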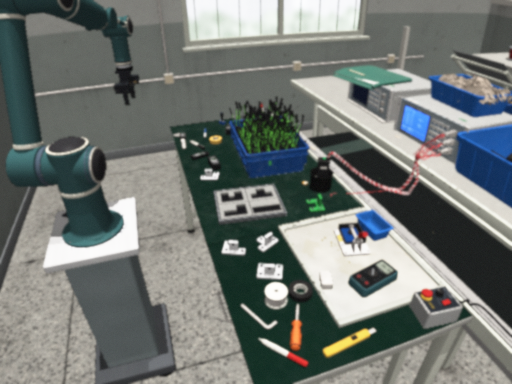

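Top view: the tray is at about (267,210). White brackets lie at (194,236), (333,213), (332,246) and (370,224), and dark packs at (131,237), (165,224) and (68,176). I'll enlarge both areas.

Run:
```python
import cv2
i=cv2.imread("pics/top0.png")
a=cv2.resize(i[165:270,105:305],None,fx=4,fy=4,interpolation=cv2.INTER_CUBIC)
b=cv2.resize(i[190:265,300:400],None,fx=6,fy=6,interpolation=cv2.INTER_CUBIC)
cv2.imwrite("pics/a.png",a);cv2.imwrite("pics/b.png",b)
```

```text
(no output)
```

View pics/a.png

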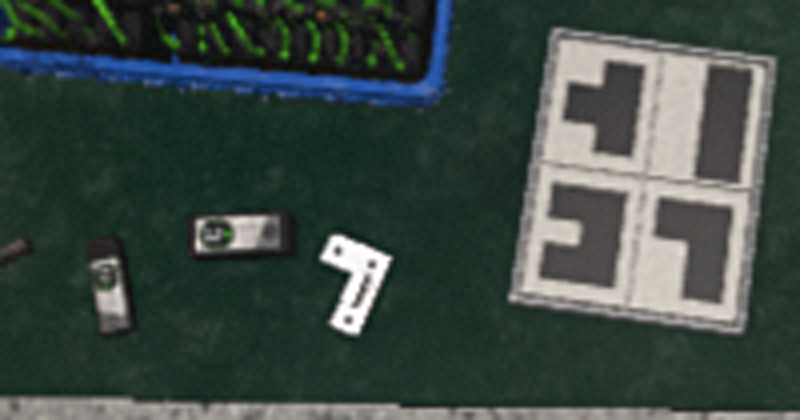

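View pics/b.png

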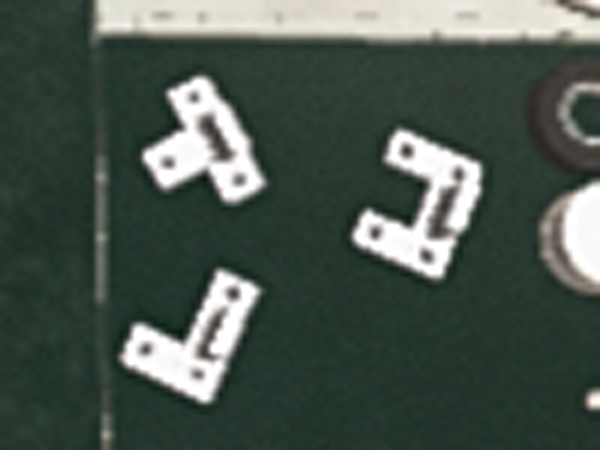

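The crops settle the identities. In crop a, the bracket at (355,285) has the same hand as the L cut-out, so it is bracket_l. In crop b, T is at (205,140), U at (425,200) and the mirror L at (195,335). The slim pack is probably the one at a(110,285). The tray's +y points image-left and its +x image-up.

```bash
cat > h.py <<'E'
import cv2,numpy as np
def ray(s,uv,z):
    uv=np.asarray(uv,float).reshape(-1,1,2)
    n=cv2.undistortPoints(uv,s["K"],s["dist_coeffs"]).reshape(-1,2)
    d=np.c_[n,np.ones(len(n))]@s["R"]; c=-s["R"].T@s["t"]
    return (c+d*((z-c[2])/d[:,2])[:,None])[:,:2]
def up(img,f=4): return cv2.resize(img,None,fx=f,fy=f,interpolation=cv2.INTER_CUBIC)
def blobs(mask,roi,f=4,mn=400,mx=1e9):
    """contours (original pixel coordinates) in an f-times upscaled mask whose crop began at roi x,y"""
    cs,_=cv2.findContours(mask.astype(np.uint8),cv2.RETR_EXTERNAL,cv2.CHAIN_APPROX_NONE)
    return [(c[:,0,:]+.5)/f-.5+np.array(roi) for c in cs if mn<cv2.contourArea(c)<mx]
def rect(P):
    (c,(w,h),a)=cv2.minAreaRect(P.astype(np.float32))
    if w<h: w,h,a=h,w,a+90
    m=cv2.moments(P.astype(np.float32).reshape(-1,1,2)); g=np.array([m['m10'],m['m01']])/m['m00']
    return np.array(c),w,h,(a+90)%180-90,g
E
python3 - <<'E'
from h import *
s=dict(np.load("top0.npz"));im=s["color"]
def crop(x0,y0,x1,y1): return up(im[y0:y1,x0:x1]),(x0,y0)
for name,box in dict(A=(180,215,210,255),B=(318,198,385,260)).items():
    c,r=crop(*box); m=c.min(2)>125
    for b in blobs(m,r):
        C,w,h,a,g=rect(ray(s,b,8)); x=np.array([np.cos(np.radians(a)),np.sin(np.radians(a))]);y=np.array([-x[1],x[0]])
        if (g-C)@y>0: x,y,a=-x,-y,a+180
        print(name,"px",b.mean(0).round(1),"c",C.round(1),"wh",round(w,1),round(h,1),"head",round(a,1),"org",(C-15*y).round(1), "leg x",round((g-C)@x,1))
c,r=crop(228,165,305,255); v=c.min(2).astype(int); sat=c.max(2)-c.min(2)
for b in blobs((v>140),r,mn=2000):
    C,w,h,a,g=rect(ray(s,b,16)); print("insert",b.mean(0).round(1),C.round(1),round(w,1),round(h,1),round(a,1))
for b in blobs((c.max(2)<110)&(c.max(2).astype(int)-c.min(2)<16),r,mn=1500):
    C,w,h,a,g=rect(ray(s,b,16)); print("cut",b.mean(0).round(1),C.round(1),round(w,1),round(h,1),round(a,1))
c,r=crop(115,205,185,255)
m=~((c[...,1].astype(int)-c[...,0]>12)&(c.max(2)<90)); m=cv2.morphologyEx(m.astype(np.uint8),cv2.MORPH_CLOSE,np.ones((5,5)))
for b in blobs(m,r):
    for z in (19,30):
        C,w,h,a,g=rect(ray(s,b,z)); print("pack",z,b.mean(0).round(1),C.round(1),round(w,1),round(h,1),round(a,1))
E
```

```text
A px [193.  234.7] c [466.5 214.5] wh 74.9 57.8 head -20.7 org [461.2 200.5] leg x 6.7
B px [332.  245.9] c [ 446.  -265.5] wh 74.9 57.0 head -25.6 org [ 439.5 -279. ] leg x -6.7
B px [369.5 223.7] c [ 516.4 -401. ] wh 74.7 59.2 head -23.9 org [ 510.3 -414.7] leg x 0.3
B px [333.4 213.8] c [ 546.6 -272.3] wh 75.0 60.6 head 28.5 org [ 553.8 -285.5] leg x 0.3
insert [269.7 214.6] [558.1 -40.9] 234.2 198.5 -7.2
cut [275.9 217.1] [550.6 -53.1] 283.2 251.2 -3.0
pack 19 [132.3 236.5] [460.  412.1] 89.6 35.3 14.3
pack 30 [132.3 236.5] [459.  408.2] 88.8 35.0 14.3
pack 19 [164.9 223.4] [504.9 303. ] 95.6 43.2 -87.2
pack 30 [164.9 223.4] [503.4 300.2] 94.8 42.8 -87.2
```

Run:
```python
from h import *
s=dict(np.load("top0.npz"));im=s["color"]
x0,y0,x1,y1=228,165,305,255
c=up(im[y0:y1,x0:x1]).astype(int)
for p in((258,190),(287,195),(265,185),(240,212),(236,250),(240,230)): print(p,im[p[1],p[0]])
neu=(abs(c[...,1]-c[...,0])<10)
big=cv2.morphologyEx((c.min(2)>115).astype(np.uint8),cv2.MORPH_CLOSE,np.ones((7,7)))
ins=cv2.drawContours(np.zeros_like(big),[max(cv2.findContours(big,0,1)[0],key=cv2.contourArea)],-1,1,-1)
for th in (100,130):
  m=(ins>0)&(c.max(2)<th); m=cv2.morphologyEx(m.astype(np.uint8),cv2.MORPH_OPEN,np.ones((13,13)))
  for b in blobs(m,(x0,y0),mn=1500):
    P=ray(s,b,16);C,w,h,a,g=rect(P); print(th,"cut",b.mean(0).round(1),C.round(1),round(w,1),round(h,1),round(a,1))
```

```text
(258, 190) [66 63 64]
(287, 195) [73 69 70]
(265, 185) [119 115 111]
(240, 212) [209 200 193]
(236, 250) [38 56 48]
(240, 230) [118 114 111]
100 cut [278.8 225.8] [499.4 -80.4] 80.3 62.6 -7.0
100 cut [250.2 223.4] [510.9  10.9] 81.0 62.6 -6.7
100 cut [285.5 195.4] [ 610.3 -109.5] 100.5 37.8 -7.0
100 cut [256.5 191.3] [623.7  -3.3] 80.5 62.5 -6.8
130 cut [278.8 225.9] [499.6 -80.2] 83.3 65.2 -6.9
130 cut [250.1 223.3] [510.9  11. ] 83.3 64.9 -7.2
130 cut [285.4 195.5] [ 610.6 -109.1] 103.6 40.4 -7.3
130 cut [256.5 191.3] [624.   -3.3] 83.3 65.0 -6.8
```

```bash
cat > go.py <<'E'
import sys,numpy as np
from scipy.spatial.transform import Rotation as R
from plant import manip
x,y,z,h=map(float,sys.argv[1:5]); o=manip.get_obs()
M=R.from_rotvec(o["eef_rot"]).as_matrix()
cur=np.degrees(np.arctan2(M[1,1],M[0,1]))
d=M.T@(np.array([x,y,z])-o["eef_pos"])
print("t",round(float(o["time"]),2),"pos",np.round(o["eef_pos"],1),"head",round(cur,1),"tilt",np.round(M[:,2],3),"j",np.round(o["joint_positions"],2),"grip",round(float(o["grip_width"]),3),"F",np.round(o["contact_force"],1))
t=np.radians((cur-h+180)%360-180)
print("delta",d.round(1),"turn",round(t,3),"rows",int(np.ceil(np.linalg.norm(d)/40)),int(np.ceil(abs(t)/.12)))
E
python3 go.py 461 200.5 130 69.3
```

```text
t 0.1 pos [188.2 647.6 256.5] head 73.8 tilt [-0.001 -0.002 -1.   ] j [ 1.25  0.26  1.61  0.    1.27 -0.04] grip 1.0 F [-0.1  0.6 -0.9]
delta [-386.8 -353.   127.2] turn 0.079 rows 14 1
```

```bash
python3 -m inch '[[-26,-24,8,0,0.5],[-52,-48,17,0,0.5],[-78,-72,25,0,0.5],[-104,-96,34,0,0.5],[-129,-118,42,0,0.5]]' 30
python3 -m inch '[[-26,-24,8,0,0.5],[-52,-48,17,0,0.5],[-78,-72,25,0,0.5],[-104,-96,34,0,0.5],[-129,-118,42,0,0.5]]'
python3 -m inch '[[-26,-24,8,0,0.5],[-52,-48,17,0,0.5],[-78,-72,25,0,0.5],[-104,-96,34,0,0.5],[-129,-117,43,0,0.5]]'
python3 -m inch '[[0,0,0,0.079,0.5],[0,0,0,0.079,0.5],[0,0,0,0.079,0.5]]'
python3 go.py 461 200.5 31 69.3
```

```text
time: 0.52
eef_pos: [279.5, 496.8, 214.5]
eef_rot: [-0.442, -3.11, 0.002]
contact_force: [1.5, -1.1, -0.5]
grip_width: 0.645
gripper_force: 0.0
time: 0.93
eef_pos: [370.4, 347.5, 172.8]
eef_rot: [-0.442, -3.11, 0.001]
contact_force: [-0.3, 0.1, -0.1]
grip_width: 0.498
gripper_force: 0.0
time: 1.35
eef_pos: [461.7, 199.2, 130.1]
eef_rot: [-0.443, -3.11, 0.001]
contact_force: [0.5, 1.1, -0.2]
grip_width: 0.5
gripper_force: 0.0
time: 1.6
eef_pos: [461.2, 200.8, 130.3]
eef_rot: [-0.564, -3.089, 0.0]
contact_force: [-0.3, 0.8, 0.0]
grip_width: 0.497
gripper_force: 0.0
t 1.6 pos [461.2 200.8 130.3] head 69.3 tilt [-0.001 -0.    -1.   ] j [ 0.36  0.06  2.09  0.    0.99 -0.85] grip 0.497 F [-0.3  0.8  0. ]
delta [ 0.  -0.3 99.3] turn 0.0 rows 3 1
```

```bash
python3 -m inch '[[0,0,35,0,0.5],[0,0,70,0,0.5],[0,0,90,0,0.5],[0,0,98,0,0.5],[0,0,98,0,0.5]]'
python3 -m inch '[[0,0,0,0,0],[0,0,0,0,0],[0,0,0,0,0],[0,0,0,0,0],[0,0,0,0,0]]' 30
python3 -m inch '[[0,0,0,0,0],[0,0,0,0,0],[0,0,0,0,0],[0,0,0,0,0]]'
python3 -m inch '[[0,0,-20,0,0],[0,0,-50,0,0],[0,0,-80,0,0],[0,0,-100,0,0],[0,0,-100,0,0]]'
python3 go.py 497.7 -95.2 130 83
python3 - <<'E'
from h import *
from plant import manip
for n,b in(("side",(170,140,290,230)),("top",(170,200,230,260))):
    s=manip.snapshot(n);i=s["color"][b[1]:b[3],b[0]:b[2],::-1]
    cv2.imwrite(f"pics/{n}1.png",up(i,4))
E
```

```text
time: 2.02
eef_pos: [459.2, 201.4, 30.8]
eef_rot: [-0.56, -3.087, 0.004]
contact_force: [-0.5, -0.5, 0.2]
grip_width: 0.498
gripper_force: 0.0
time: 2.43
eef_pos: [462.3, 201.5, 33.9]
eef_rot: [0.564, 3.089, 0.002]
contact_force: [-0.6, -1.0, 0.9]
grip_width: 0.151
gripper_force: 0.2
time: 2.77
eef_pos: [462.2, 201.4, 33.7]
eef_rot: [0.565, 3.089, 0.001]
contact_force: [-0.7, -0.5, 6.6]
grip_width: 0.114
gripper_force: 30.0
time: 3.18
eef_pos: [464.8, 202.4, 137.6]
eef_rot: [0.564, 3.083, 0.007]
contact_force: [0.8, 0.5, -0.7]
grip_width: 0.11
gripper_force: 30.0
t 3.18 pos [464.8 202.4 137.6] head 69.3 tilt [ 0.008  0.003 -1.   ] j [ 0.36  0.05  2.09  0.    1.   -0.85] grip 0.11 F [ 0.8  0.5 -0.7]
delta [-136.1 -266.7    6.9] turn -0.24 rows 8 2
```

View pics/side1.png

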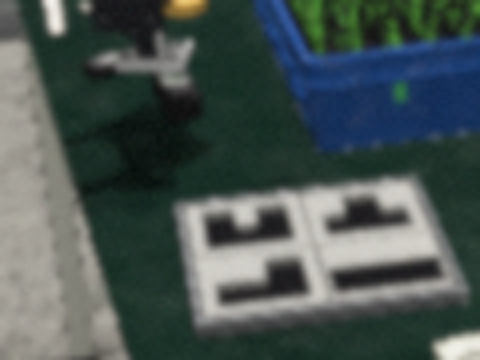

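The bracket is gripped: the opening reads 0.11 (about 10 mm), and the side crop shows it hanging in the jaws at (150,55). The tray is clear, so I'll carry it over.

```bash
python3 -m inch '[[-12,-24,0,0,0],[-28,-54,0,0,0],[-44,-86,0,0,0],[-58,-114,0,0,0],[-70,-136,0,0,0]]'
python3 -m inch '[[-16,-32,0,0,0],[-32,-64,0,0,0],[-46,-92,0,0,0],[-58,-116,0,0,0],[-66,-130,0,0,0]]'
python3 -m inch '[[0,0,0,-0.12,0],[0,0,0,-0.24,0],[0,0,0,-0.24,0],[0,0,0,-0.24,0]]'
python3 go.py 498.3 -95.2 65 83
```

```text
time: 3.7
eef_pos: [476.7, 47.2, 130.0]
eef_rot: [-0.565, -3.086, 0.002]
contact_force: [0.2, -0.2, -1.7]
grip_width: 0.112
gripper_force: 30.0
time: 4.12
eef_pos: [492.7, -98.0, 130.0]
eef_rot: [-0.567, -3.086, 0.001]
contact_force: [-0.0, -0.1, -0.3]
grip_width: 0.111
gripper_force: 30.0
time: 4.45
eef_pos: [493.0, -95.5, 130.5]
eef_rot: [-0.197, -3.131, -0.001]
contact_force: [0.3, 0.7, -1.3]
grip_width: 0.115
gripper_force: 30.0
t 4.45 pos [493.  -95.5 130.5] head 82.8 tilt [-0.004  0.001 -1.   ] j [-0.24  0.06  2.09  0.    1.   -1.69] grip 0.115 F [ 0.3  0.7 -1.3]
delta [-5.5  0.9 65.5] turn -0.003 rows 2 1
```

```bash
python3 -m inch '[[-5.5,1,30,0,0],[-5.5,1,60,0,0],[-5.5,1,65,0,0],[-5.5,1,65,0,0],[-5.5,1,65,0,0]]'
python3 go.py 498.3 -95.2 40 83
python3 - <<'E'
from h import *
from plant import manip
for n,b in(("side",(205,175,295,230)),("top",(225,165,305,255))):
    s=manip.snapshot(n);i=s["color"][b[1]:b[3],b[0]:b[2],::-1]
    cv2.imwrite(f"pics/{n}2.png",up(i,6))
E
```

```text
time: 4.87
eef_pos: [499.6, -95.0, 67.4]
eef_rot: [-0.192, -3.134, -0.0]
contact_force: [0.3, 0.5, -0.1]
grip_width: 0.111
gripper_force: 30.0
t 4.87 pos [499.6 -95.   67.4] head 83.0 tilt [-0.002  0.    -1.   ] j [-0.24  0.15  2.12 -0.    0.87 -1.69] grip 0.111 F [ 0.3  0.5 -0.1]
delta [ 1.2 -0.4 27.5] turn -0.0 rows 1 1
```

View pics/side2.png

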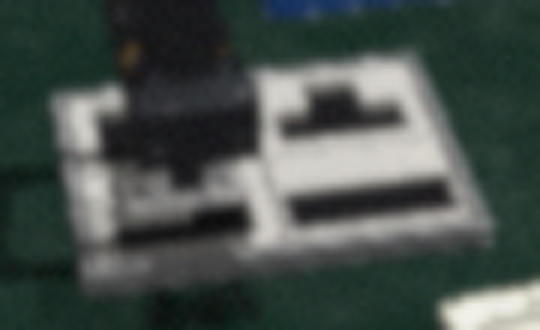

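The bracket hangs over the L cut-out at (185,210) in the crop and looks aligned. Lowering it now.

```bash
python3 -m inch '[[1,0,8,0,0],[1,0,16,0,0],[1,0,22,0,0],[1,0,25,0,0],[1,0,26,0,0]]'
python3 -m inch '[[0,0,0,0,0],[0,0,0,0,0],[0,0,1,0,0]]'
python3 go.py 498.3 -95.2 40 83
```

```text
time: 5.38
eef_pos: [498.3, -95.1, 40.7]
eef_rot: [-0.191, -3.134, -0.0]
contact_force: [0.6, -0.7, -0.6]
grip_width: 0.112
gripper_force: 30.0
time: 5.63
eef_pos: [499.6, -95.4, 41.1]
eef_rot: [0.191, 3.135, -0.0]
contact_force: [0.5, -1.2, -0.8]
grip_width: 0.112
gripper_force: 30.0
t 5.63 pos [499.6 -95.4  41.1] head 83.0 tilt [ 0.001 -0.    -1.   ] j [-0.24  0.19  2.14  0.    0.81 -1.69] grip 0.112 F [ 0.5 -1.2 -0.8]
delta [1.3 0.  1.1] turn 0.0 rows 1 1
```

```bash
python3 -m inch '[[1,0,1,0,0],[1,0,2,0,0],[1,0,2,0,0]]'
python3 -m inch '[[0,0,0,0,0.3],[0,0,0,0,0.3],[0,0,0,0,0.3],[0,0,0,0,0.3]]'
python3 -m inch '[[0,0,-5,0,0.3],[0,0,-30,0,0.3],[0,0,-65,0,0.3],[0,0,-95,0,0.3],[0,0,-100,0,0.3]]'
python3 go.py 553.8 -285.5 130 -61.5
```

```text
time: 5.88
eef_pos: [498.4, -95.2, 39.7]
eef_rot: [0.191, 3.135, -0.0]
contact_force: [-2.7, 0.5, 6.9]
grip_width: 0.113
gripper_force: 30.0
time: 6.22
eef_pos: [498.1, -95.1, 38.6]
eef_rot: [0.191, 3.136, 0.0]
contact_force: [-0.9, 0.8, 0.1]
grip_width: 0.299
gripper_force: 0.0
time: 6.63
eef_pos: [501.8, -96.0, 144.7]
eef_rot: [0.191, 3.126, -0.003]
contact_force: [0.7, 1.4, 0.3]
grip_width: 0.302
gripper_force: 0.0
t 6.63 pos [501.8 -96.  144.7] head 83.0 tilt [ 0.009 -0.002 -1.   ] j [-0.24  0.05  2.07 -0.    1.01 -1.69] grip 0.302 F [0.7 1.4 0.3]
delta [ -74.5 -181.7   15.6] turn 2.522 rows 5 22
```

```bash
python3 -m inch '[[-14,-34,4,0,0.5],[-30,-74,8,0,0.5],[-46,-112,12,0,0.5],[-62,-150,15,0,0.5],[-74,-180,15,0,0.5]]' >/dev/null
python3 -m inch '[[0,0,0,0.12,0.5],[0,0,0,0.24,0.5],[0,0,0,0.36,0.5],[0,0,0,0.48,0.5],[0,0,0,0.6,0.5]]' >/dev/null
python3 -m inch '[[0,0,0,0.12,0.5],[0,0,0,0.24,0.5],[0,0,0,0.36,0.5],[0,0,0,0.48,0.5],[0,0,0,0.6,0.5]]' >/dev/null
python3 -m inch '[[0,0,0,0.12,0.5],[0,0,0,0.24,0.5],[0,0,0,0.36,0.5],[0,0,0,0.48,0.5],[0,0,0,0.6,0.5]]' >/dev/null
python3 -m inch '[[0,0,0,0.12,0.5],[0,0,0,0.24,0.5],[0,0,0,0.36,0.5],[0,0,0,0.48,0.5],[0,0,0,0.6,0.5]]' >/dev/null
python3 -m inch '[[0,0,0,0.12,0.5],[0,0,0,0.12,0.5],[0,0,0,0.12,0.5]]'
python3 go.py 553.8 -285.5 33 -61.5
python3 - <<'E'
from h import *
from plant import manip
s=manip.snapshot("top");b=(225,165,385,265)
cv2.imwrite("pics/top3.png",up(s["color"][b[1]:b[3],b[0]:b[2],::-1],5))
E
```

```text
time: 8.97
eef_pos: [549.4, -282.6, 123.2]
eef_rot: [-3.042, -0.782, 0.001]
contact_force: [0.4, 0.3, 0.5]
grip_width: 0.499
gripper_force: 0.0
t 8.97 pos [ 549.4 -282.6  123.2] head -61.2 tilt [-0.001  0.    -1.   ] j [-0.52  0.27  1.86 -0.    1.01  0.55] grip 0.499 F [0.4 0.3 0.5]
delta [ 2.5  4.7 90.2] turn 0.006 rows 3 1
```

View pics/top3.png

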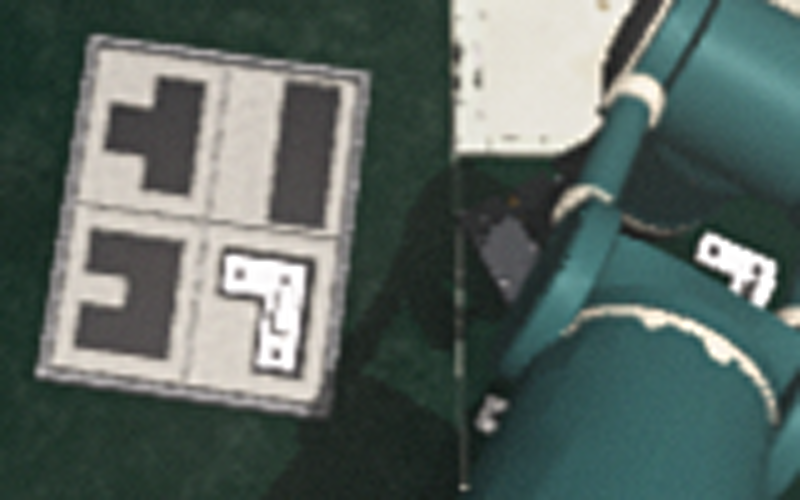

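The L is seated in its cut-out at (268,312) with a dark gap all round. Next is the T.

```bash
python3 -m inch '[[2.5,4.7,35,0,0.5],[2.5,4.7,65,0,0.5],[2.5,4.7,82,0,0.5],[2.5,4.7,89,0,0.5],[2.5,4.7,89,0,0.5]]'
python3 -m inch '[[0,0,0,0,0],[0,0,0,0,0],[0,0,0,0,0],[0,0,0,0,0],[0,0,0,0,0]]'
python3 -m inch '[[0,0,0,0,0],[0,0,0,0,0],[0,0,0,0,0],[0,0,0,0,0]]'
python3 go.py 553.8 -285.5 33 -61.5
python3 -m inch '[[0,0,-20,0,0],[0,0,-50,0,0],[0,0,-80,0,0],[0,0,-95,0,0],[0,0,-95,0,0]]'
python3 go.py 622 -18.2 130 -97
```

```text
time: 9.43
eef_pos: [552.4, -284.8, 32.2]
eef_rot: [-3.04, -0.779, 0.005]
contact_force: [0.0, 0.2, 0.3]
grip_width: 0.494
gripper_force: 0.0
time: 9.85
eef_pos: [554.9, -286.1, 36.0]
eef_rot: [3.043, 0.777, 0.002]
contact_force: [0.5, 0.3, 0.2]
grip_width: 0.147
gripper_force: 0.0
time: 10.18
eef_pos: [554.8, -286.1, 35.8]
eef_rot: [3.043, 0.777, 0.002]
contact_force: [0.4, 0.3, 5.7]
grip_width: 0.111
gripper_force: 29.9
t 10.18 pos [ 554.8 -286.1   35.8] head -61.4 tilt [ 0.001 -0.001 -1.   ] j [-0.52  0.39  1.89  0.    0.86  0.55] grip 0.111 F [0.4 0.3 5.7]
delta [-0.7 -1.   2.8] turn 0.002 rows 1 1
time: 10.6
eef_pos: [556.7, -287.2, 134.2]
eef_rot: [3.039, 0.776, 0.009]
contact_force: [-0.4, -0.2, -0.4]
grip_width: 0.113
gripper_force: 29.9
t 10.6 pos [ 556.7 -287.2  134.2] head -61.4 tilt [ 0.007 -0.004 -1.   ] j [-0.52  0.27  1.83  0.    1.03  0.55] grip 0.113 F [-0.4 -0.2 -0.4]
delta [ 186.2 -204.8    3.6] turn 0.622 rows 7 6
```

```bash
python3 -m inch '[[18,-20,0,0,0],[42,-46,0,0,0],[66,-73,0,0,0],[86,-95,0,0,0],[100,-110,0,0,0]]' >/dev/null
python3 -m inch '[[22,-24,0,0,0],[44,-48,0,0,0],[64,-70,0,0,0],[78,-86,0,0,0],[86,-95,0,0,0]]' >/dev/null
python3 -m inch '[[0,0,0,0.12,0],[0,0,0,0.24,0],[0,0,0,0.36,0],[0,0,0,0.48,0],[0,0,0,0.6,0]]'>/dev/null
python3 -m inch '[[0,0,0,0.022,0],[0,0,0,0.022,0],[0,0,0,0.022,0]]'
python3 go.py 622.6 -18.3 65 -97
```

```text
time: 12.1
eef_pos: [618.6, -17.0, 128.8]
eef_rot: [3.136, -0.188, -0.002]
contact_force: [-0.3, 0.1, -1.7]
grip_width: 0.109
gripper_force: 29.9
t 12.1 pos [618.6 -17.  128.8] head -96.9 tilt [-0.001 -0.    -1.   ] j [-0.07  0.27  1.85 -0.    1.03  1.62] grip 0.109 F [-0.3  0.1 -1.7]
delta [ 4.2  0.8 63.8] turn 0.002 rows 2 1
```

```bash
python3 -m inch '[[4,1,30,0,0],[4,1,55,0,0],[4,1,63,0,0],[4,1,63,0,0],[4,1,63,0,0]]'
python3 -m inch '[[0,0,0,0,0],[0,0,0,0,0]]'
python3 go.py 622.6 -18.3 41 -97
```

```text
time: 12.52
eef_pos: [622.6, -18.2, 66.4]
eef_rot: [-3.136, 0.191, 0.002]
contact_force: [-0.5, -1.0, 0.6]
grip_width: 0.113
gripper_force: 29.9
time: 12.68
eef_pos: [624.4, -18.2, 68.6]
eef_rot: [3.136, -0.191, 0.005]
contact_force: [-0.1, -1.2, -0.5]
grip_width: 0.108
gripper_force: 29.9
t 12.68 pos [624.4 -18.2  68.6] head -97.0 tilt [ 0.003 -0.    -1.   ] j [-0.07  0.35  1.88 -0.    0.92  1.62] grip 0.108 F [-0.1 -1.2 -0.5]
delta [-1.9  0.3 27.6] turn 0.0 rows 1 1
```

```bash
python3 -m inch '[[-1,0,8,0,0],[-1,0,16,0,0],[-1,0,22,0,0],[-1,0,25,0,0],[-1,0,25,0,0]]'
python3 -m inch '[[0,0,0,0,0],[0,0,1,0,0],[0,0,2,0,0],[0,0,2,0,0]]'
python3 go.py 622.6 -18.3 41 -97
```

```text
time: 13.1
eef_pos: [621.5, -18.0, 41.7]
eef_rot: [3.136, -0.192, -0.002]
contact_force: [-2.3, -0.1, 5.5]
grip_width: 0.109
gripper_force: 30.0
time: 13.43
eef_pos: [621.6, -18.0, 41.7]
eef_rot: [3.136, -0.192, -0.003]
contact_force: [-8.9, -0.6, 16.5]
grip_width: 0.112
gripper_force: 30.0
t 13.43 pos [621.6 -18.   41.7] head -97.0 tilt [-0.002  0.    -1.   ] j [-0.07  0.38  1.89 -0.    0.88  1.62] grip 0.112 F [-8.9 -0.6 16.5]
delta [1.1 0.2 0.7] turn 0.0 rows 1 1
```

Contact came at z = 41.7, the height expected with the T on the floor. Releasing, then moving to the U.

```bash
python3 -m inch '[[0,0,0,0,0.3],[0,0,-1,0,0.3],[0,0,-1,0,0.3],[0,0,-1,0,0.3]]'
python3 -m inch '[[0,0,-5,0,0.3],[0,0,-30,0,0.3],[0,0,-60,0,0.3],[0,0,-88,0,0.3],[0,0,-95,0,0.3]]'
python3 go.py 510.3 -414.7 130 -113.9
```

```text
time: 13.77
eef_pos: [621.9, -18.0, 40.3]
eef_rot: [3.136, -0.192, -0.0]
contact_force: [-0.5, -0.7, 0.4]
grip_width: 0.3
gripper_force: 0.0
time: 14.18
eef_pos: [625.2, -18.2, 141.1]
eef_rot: [3.136, -0.192, 0.013]
contact_force: [1.1, 0.3, 0.5]
grip_width: 0.301
gripper_force: 0.0
t 14.18 pos [625.2 -18.2 141.1] head -97.0 tilt [ 0.008 -0.001 -1.   ] j [-0.07  0.26  1.83 -0.    1.04  1.62] grip 0.301 F [1.1 0.3 0.5]
delta [-65.9 407.6  10.4] turn 0.295 rows 11 3
```

```bash
python3 -m inch '[[-4,25,2,0,0.5],[-9,60,4,0,0.5],[-15,96,6,0,0.5],[-20,126,8,0,0.5],[-24,150,8,0,0.5]]' >/dev/null
python3 -m inch '[[-5,30,0,0,0.5],[-10,65,0,0,0.5],[-15,95,0,0,0.5],[-20,120,0,0,0.5],[-22,138,0,0,0.5]]' >/dev/null
python3 -m inch '[[-5,30,0,0,0.5],[-10,60,0,0,0.5],[-15,90,0,0,0.5],[-18,110,0,0,0.5],[-20,119,0,0,0.5]]' >/dev/null
python3 -m inch '[[0,0,0,0.12,0.5],[0,0,0,0.24,0.5],[0,0,0,0.295,0.5],[0,0,0,0.295,0.5],[0,0,0,0.295,0.5]]'
python3 go.py 510.3 -414.7 32 -113.9
python3 - <<'E'
from h import *
from plant import manip
s=manip.snapshot("top");b=(225,165,385,265)
cv2.imwrite("pics/top4.png",up(s["color"][b[1]:b[3],b[0]:b[2],::-1],5))
E
```

```text
time: 15.85
eef_pos: [506.9, -413.1, 127.1]
eef_rot: [-3.074, 0.647, 0.001]
contact_force: [0.0, -0.1, -0.5]
grip_width: 0.497
gripper_force: 0.0
t 15.85 pos [ 506.9 -413.1  127.1] head -113.8 tilt [-0.001  0.001 -1.   ] j [-0.72  0.33  1.77  0.    1.04  1.26] grip 0.497 F [ 0.  -0.1 -0.5]
delta [ 3.9  0.1 95.1] turn 0.002 rows 3 1
```

View pics/top4.png

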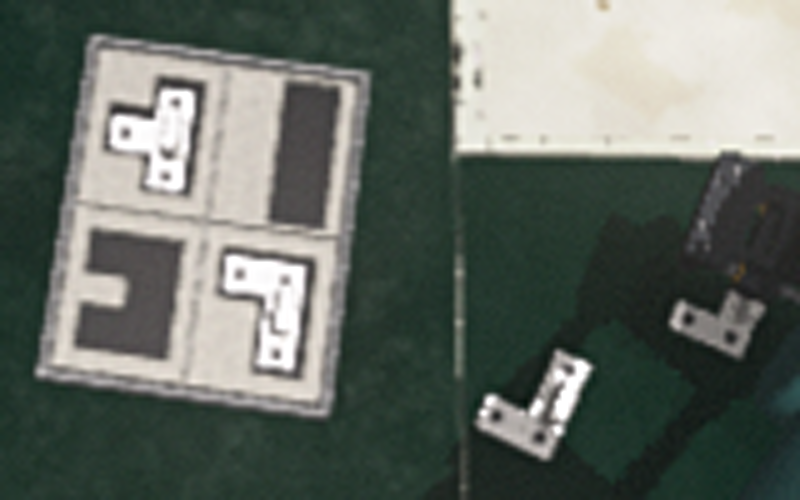

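L at (268,312) and T at (155,138) are both seated. The T sits a little to the left but is inside its cut-out. The gripper is over the U at (740,290).

```bash
python3 -m inch '[[4,0,35,0,0.5],[4,0,65,0,0.5],[4,0,85,0,0.5],[4,0,93,0,0.5],[4,0,93,0,0.5]]'
python3 -m inch '[[0,0,0,0,0],[0,0,0,0,0],[0,0,0,0,0],[0,0,0,0,0],[0,0,0,0,0]]'
python3 -m inch '[[0,0,0,0,0],[0,0,0,0,0],[0,0,0,0,0],[0,0,0,0,0]]'
python3 go.py 510.3 -414.7 33 -113.9
python3 -m inch '[[0,0,-20,0,0],[0,0,-50,0,0],[0,0,-80,0,0],[0,0,-95,0,0],[0,0,-95,0,0]]'
python3 go.py 509.1 -5.4 130 -97
```

```text
time: 16.32
eef_pos: [508.9, -413.7, 31.7]
eef_rot: [-3.071, 0.648, 0.008]
contact_force: [0.0, -0.0, -0.2]
grip_width: 0.499
gripper_force: 0.0
time: 16.73
eef_pos: [511.3, -416.2, 36.2]
eef_rot: [3.072, -0.65, 0.003]
contact_force: [0.3, -0.3, -0.5]
grip_width: 0.146
gripper_force: 0.0
time: 17.07
eef_pos: [511.1, -416.1, 35.9]
eef_rot: [3.073, -0.65, 0.002]
contact_force: [-1.8, 1.3, 6.2]
grip_width: 0.109
gripper_force: 30.0
t 17.07 pos [ 511.1 -416.1   35.9] head -113.9 tilt [ 0.001 -0.001 -1.   ] j [-0.72  0.44  1.81 -0.    0.89  1.27] grip 0.109 F [-1.8  1.3  6.2]
delta [-1.3 -0.9  2.9] turn -0.0 rows 1 1
time: 17.48
eef_pos: [512.8, -417.5, 134.5]
eef_rot: [3.07, -0.65, 0.011]
contact_force: [0.3, -0.3, -0.9]
grip_width: 0.11
gripper_force: 30.0
t 17.48 pos [ 512.8 -417.5  134.5] head -113.9 tilt [ 0.006 -0.005 -1.   ] j [-0.72  0.33  1.76 -0.    1.05  1.27] grip 0.11 F [ 0.3 -0.3 -0.9]
delta [-170.4 -375.3    2.2] turn -0.295 rows 11 3
```

```bash
python3 -m inch '[[-9,-20,0,0,0],[-22,-50,0,0,0],[-37,-82,0,0,0],[-51,-112,0,0,0],[-62,-137,0,0,0]]' >/dev/null
python3 -m inch '[[-13,-28,0,0,0],[-27,-60,0,0,0],[-41,-90,0,0,0],[-52,-115,0,0,0],[-60,-132,0,0,0]]' >/dev/null
python3 -m inch '[[-13,-28,0,0,0],[-26,-56,0,0,0],[-37,-82,0,0,0],[-45,-99,0,0,0],[-48,-106,0,0,0]]' >/dev/null
python3 -m inch '[[0,0,0,-0.12,0],[0,0,0,-0.24,0],[0,0,0,-0.295,0],[0,0,0,-0.295,0],[0,0,0,-0.295,0]]'
python3 go.py 510.4 -5.5 65 -97
```

```text
time: 19.15
eef_pos: [506.4, -4.3, 128.7]
eef_rot: [3.135, -0.195, -0.003]
contact_force: [0.6, -0.1, -0.7]
grip_width: 0.109
gripper_force: 30.0
t 19.15 pos [506.4  -4.3 128.7] head -97.1 tilt [-0.002 -0.    -1.   ] j [-0.06  0.07  2.09 -0.    0.99  1.64] grip 0.109 F [ 0.6 -0.1 -0.7]
delta [ 4.2  0.7 63.7] turn -0.002 rows 2 1
```

```bash
python3 -m inch '[[4,1,30,0,0],[4,1,55,0,0],[4,1,63,0,0],[4,1,63,0,0],[4,1,63,0,0]]' >/dev/null
python3 -m inch '[[0,0,0,0,0],[0,0,0,0,0]]' >/dev/null
python3 go.py 510.4 -5.5 41 -97
```

```text
t 19.73 pos [512.3  -5.5  68.3] head -97.0 tilt [ 0.003 -0.    -1.   ] j [-0.06  0.16  2.12 -0.    0.86  1.63] grip 0.109 F [-0.3 -0.2 -1.4]
delta [-1.9  0.3 27.3] turn -0.0 rows 1 1
```

```bash
python3 -m inch '[[-1.5,0,8,0,0],[-1.5,0,16,0,0],[-1.5,0,22,0,0],[-1.5,0,25,0,0],[-1.5,0,25,0,0]]'
python3 -m inch '[[0,0,0,0,0],[0,0,1,0,0],[0,0,1,0,0],[0,0,1,0,0]]'
python3 go.py 510.4 -5.5 41 -97
```

```text
time: 20.15
eef_pos: [508.9, -5.1, 41.8]
eef_rot: [-3.136, 0.192, 0.003]
contact_force: [-3.9, 0.5, 7.4]
grip_width: 0.108
gripper_force: 30.0
time: 20.48
eef_pos: [508.9, -5.0, 41.8]
eef_rot: [3.136, -0.192, -0.003]
contact_force: [-6.6, 0.8, 13.7]
grip_width: 0.111
gripper_force: 30.0
t 20.48 pos [508.9  -5.   41.8] head -97.0 tilt [-0.002  0.    -1.   ] j [-0.06  0.2   2.14 -0.    0.81  1.63] grip 0.111 F [-6.6  0.8 13.7]
delta [1.5 0.3 0.8] turn 0.0 rows 1 1
```

The U is down: contact at 41.8 against 41.9 expected. Releasing, then on to the slim pack.

```bash
python3 -m inch '[[0,0,0,0,0.3],[0,0,-1,0,0.3],[0,0,-1,0,0.3],[0,0,-1,0,0.3]]'
python3 -m inch '[[0,0,-5,0,0.3],[0,0,-30,0,0.3],[0,0,-60,0,0.3],[0,0,-88,0,0.3],[0,0,-95,0,0.3]]'
python3 go.py 460 412 130 -75.7
```

```text
time: 20.82
eef_pos: [509.3, -5.1, 41.4]
eef_rot: [3.136, -0.192, -0.0]
contact_force: [-0.4, -0.4, -0.2]
grip_width: 0.307
gripper_force: 0.0
time: 21.23
eef_pos: [512.6, -5.3, 141.6]
eef_rot: [-3.136, 0.192, -0.012]
contact_force: [0.6, -0.0, 0.2]
grip_width: 0.3
gripper_force: 0.0
t 21.23 pos [512.6  -5.3 141.6] head -97.0 tilt [ 0.008 -0.    -1.   ] j [-0.06  0.06  2.07  0.    1.01  1.63] grip 0.3 F [ 0.6 -0.   0.2]
delta [-103.1 -407.8   11. ] turn -0.372 rows 11 4
```

```bash
python3 -m inch '[[-6,-22,2,0,0.65],[-14,-54,4,0,0.65],[-22,-88,6,0,0.65],[-30,-118,6,0,0.65],[-35,-138,6,0,0.65]]' >/dev/null
python3 -m inch '[[-8,-30,0,0,0.65],[-16,-64,0,0,0.65],[-24,-96,0,0,0.65],[-31,-122,0,0,0.65],[-35,-138,0,0,0.65]]' >/dev/null
python3 -m inch '[[-8,-30,0,0,0.65],[-16,-62,0,0,0.65],[-24,-94,0,0,0.65],[-30,-118,0,0,0.65],[-33,-132,0,0,0.65]]' >/dev/null
python3 -m inch '[[0,0,0,-0.12,0.65],[0,0,0,-0.24,0.65],[0,0,0,-0.36,0.65],[0,0,0,-0.372,0.65],[0,0,0,-0.372,0.65]]'
python3 go.py 460.5 415 27 -75.7
python3 - <<'E'
from h import *
from plant import manip
s=manip.snapshot("top");np.savez("top5.npz",**s)
i=up(s["color"][165:255,228:305,::-1],5)
t=manip.snapshot("side");j=up(t["color"][170:235,205:295,::-1],4)
k=up(t["color"][125:190,165:235,::-1],5)
c=np.zeros((600,800,3),np.uint8);c[:450,:385]=i;c[:260,400:760]=j;c[270:595,400:750]=k
cv2.imwrite("pics/c5.png",c)
E
```

```text
time: 22.9
eef_pos: [456.8, 411.8, 130.1]
eef_rot: [3.117, 0.387, -0.001]
contact_force: [0.4, -0.6, -0.1]
grip_width: 0.647
gripper_force: 0.0
t 22.9 pos [456.8 411.8 130.1] head -75.8 tilt [-0.001 -0.001 -1.   ] j [ 0.69  0.26  1.86 -0.    1.03  2.02] grip 0.647 F [ 0.4 -0.6 -0.1]
delta [  4.5  -2.3 103.1] turn -0.003 rows 3 1
```

View pics/c5.png

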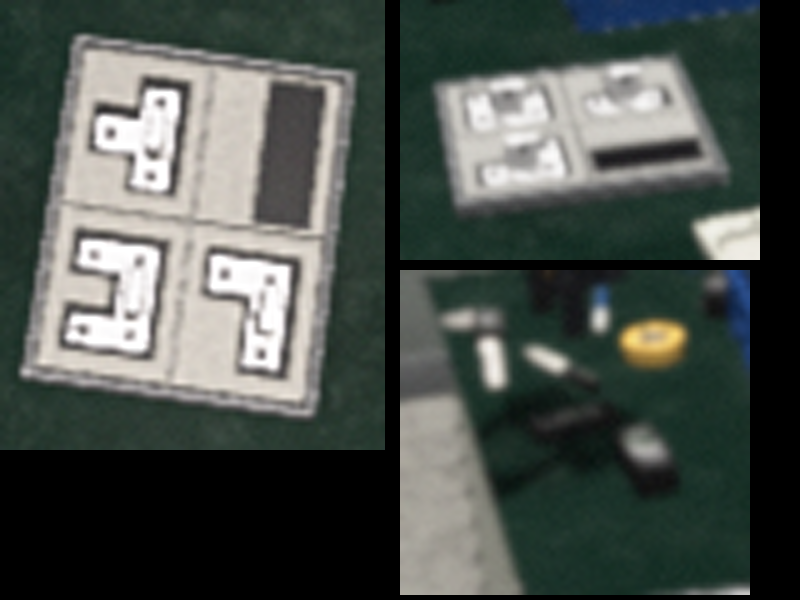

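The L, T and U are all down in their cut-outs, with dark gaps all round. The slim pack lies under the gripper at (570,420) in the side crop.

```bash
python3 -m inch '[[4,-2,35,0,0.65],[4,-2,65,0,0.65],[4,-2,90,0,0.65],[4,-2,102,0,0.65],[4,-2,105,0,0.65]]'
python3 -m inch '[[0,0,0,0,0.4],[0,0,0,0,0.35],[0,0,0,0,0],[0,0,0,0,0],[0,0,0,0,0]]' 30
python3 -m inch '[[0,0,0,0,0],[0,0,0,0,0],[0,0,0,0,0],[0,0,0,0,0]]'
python3 go.py 460.5 415 27 -75.7
```

```text
time: 23.42
eef_pos: [458.5, 413.4, 22.5]
eef_rot: [3.114, 0.388, -0.008]
contact_force: [-0.3, -0.0, 0.1]
grip_width: 0.652
gripper_force: 0.0
time: 23.83
eef_pos: [461.5, 416.0, 27.6]
eef_rot: [-3.116, -0.391, -0.004]
contact_force: [0.3, -0.8, 3.7]
grip_width: 0.321
gripper_force: 30.0
time: 24.17
eef_pos: [461.4, 416.0, 27.5]
eef_rot: [-3.116, -0.391, -0.004]
contact_force: [0.3, -1.4, 6.1]
grip_width: 0.322
gripper_force: 30.0
t 24.17 pos [461.4 416.   27.5] head -75.7 tilt [ 0.002  0.002 -1.   ] j [ 0.69  0.39  1.9  -0.    0.84  2.01] grip 0.322 F [ 0.3 -1.4  6.1]
delta [-1.1  0.7  0.5] turn 0.0 rows 1 1
```

```bash
python3 -m inch '[[0,0,-6,0,0],[0,0,-20,0,0],[0,0,-40,0,0],[0,0,-60,0,0],[0,0,-80,0,0]]'
python3 -m inch '[[0,0,-15,0,0],[0,0,-25,0,0],[0,0,-25,0,0]]'
python3 go.py 611.5 -110.2 130 -97
python3 - <<'E'
from h import *
from plant import manip
t=manip.snapshot("side");cv2.imwrite("pics/s6.png",up(t["color"][110:190,160:240,::-1],6))
E
```

```text
time: 24.58
eef_pos: [459.9, 415.1, 107.0]
eef_rot: [3.117, 0.391, -0.001]
contact_force: [0.0, 0.3, -1.3]
grip_width: 0.321
gripper_force: 30.0
time: 24.83
eef_pos: [461.7, 416.6, 134.3]
eef_rot: [-3.114, -0.391, -0.007]
contact_force: [1.2, -0.1, -1.2]
grip_width: 0.321
gripper_force: 30.0
t 24.83 pos [461.7 416.6 134.3] head -75.7 tilt [ 0.004  0.004 -1.   ] j [0.69 0.26 1.84 0.   1.03 2.01] grip 0.321 F [ 1.2 -0.1 -1.2]
delta [ 14.9 547.5   3. ] turn 0.372 rows 14 4
```

View pics/s6.png

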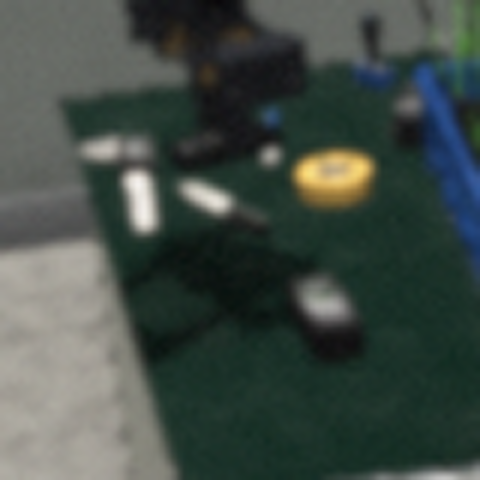

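The pack is held level at (225,148) and the fat pack has not moved. I'll go along y first to stay clear of the crate.

```bash
python3 go.py 480 -60 130 -97
```

```text
t 24.88 pos [461.  415.9 132.5] head -75.7 tilt [ 0.002  0.002 -1.   ] j [0.69 0.27 1.84 0.   1.03 2.01] grip 0.324 F [ 0.6  0.1 -1. ]
delta [-99.2 465.9   1.6] turn 0.372 rows 12 4
```

```bash
python3 -m inch '[[-4,18,0,0,0],[-10,46,0,0,0],[-17,78,0,0,0],[-24,110,0,0,0],[-30,140,0,0,0]]' >/dev/null
python3 -m inch '[[-7,32,0,0,0],[-14,65,0,0,0],[-21,98,0,0,0],[-28,130,0,0,0],[-34,160,0,0,0]]' >/dev/null
python3 -m inch '[[-7,32,0,0,0],[-14,64,0,0,0],[-21,96,0,0,0],[-28,128,0,0,0],[-32,150,0,0,0]]' >/dev/null
python3 -m inch '[[0,10,0,0.1,0],[0,16,0,0.2,0],[0,16,0,0.3,0],[0,16,0,0.372,0],[0,16,0,0.372,0]]'
python3 go.py 611.5 -110.2 130 -97
```

```text
time: 26.55
eef_pos: [481.3, -60.1, 129.2]
eef_rot: [-3.135, 0.196, 0.005]
contact_force: [-0.9, -0.7, -1.1]
grip_width: 0.322
gripper_force: 30.0
t 26.55 pos [481.3 -60.1 129.2] head -97.1 tilt [-0.003  0.001 -1.   ] j [-0.18  0.03  2.13  0.    0.99  1.52] grip 0.322 F [-0.9 -0.7 -1.1]
delta [135.5  33.6  -1.2] turn -0.002 rows 4 1
```

```bash
python3 -m inch '[[25,6,0,0,0],[60,15,0,0,0],[95,24,0,0,0],[125,31,0,0,0],[135,34,0,0,0]]'
python3 -m inch '[[0,0,20,0,0],[0,0,45,0,0],[0,0,60,0,0],[0,0,65,0,0],[0,0,65,0,0]]'
python3 -m inch '[[0,0,0,0,0],[0,0,0,0,0]]' >/dev/null
python3 go.py 611.5 -110.2 40 -97
python3 - <<'E'
from h import *
from plant import manip
t=manip.snapshot("side");cv2.imwrite("pics/s7.png",up(t["color"][170:230,210:295,::-1],6))
E
```

```text
time: 26.97
eef_pos: [615.8, -111.4, 130.1]
eef_rot: [3.135, -0.189, 0.003]
contact_force: [0.7, 0.3, -0.5]
grip_width: 0.323
gripper_force: 30.0
time: 27.38
eef_pos: [609.7, -109.4, 62.8]
eef_rot: [-3.135, 0.19, 0.009]
contact_force: [0.7, -1.0, -0.4]
grip_width: 0.32
gripper_force: 30.0
t 27.55 pos [ 613.1 -110.2   66.9] head -97.0 tilt [ 0.002 -0.    -1.   ] j [-0.22  0.35  1.88  0.    0.92  1.47] grip 0.318 F [ 0.3 -0.3 -0.9]
delta [-1.6  0.2 26.9] turn 0.001 rows 1 1
```

View pics/s7.png

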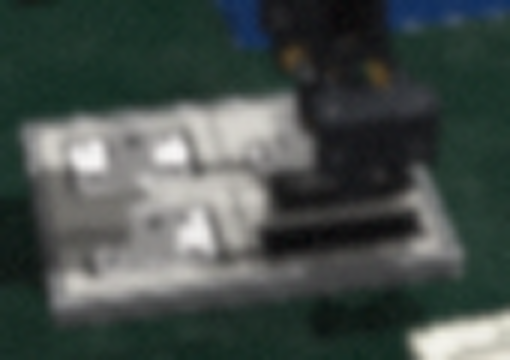

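The pack hangs parallel above its cut-out: pack at (340,190), cut-out at (340,232). Lowering gently.

```bash
python3 -m inch '[[-1.5,0,7,0,0],[-1.5,0,14,0,0],[-1.5,0,20,0,0],[-1.5,0,24,0,0],[-1.5,0,26,0,0]]'
python3 -m inch '[[0,0,0,0,0],[0,0,0,0,0],[0,0,1,0,0],[0,0,2,0,0]]'
python3 go.py 611.5 -110.2 38.5 -97
```

```text
time: 28.02
eef_pos: [609.9, -109.8, 38.5]
eef_rot: [-3.135, 0.192, 0.003]
contact_force: [-3.4, 0.8, 14.5]
grip_width: 0.323
gripper_force: 30.0
time: 28.35
eef_pos: [611.3, -110.1, 38.5]
eef_rot: [3.136, -0.192, 0.001]
contact_force: [-3.5, -0.0, 9.4]
grip_width: 0.325
gripper_force: 30.0
t 28.35 pos [ 611.3 -110.1   38.5] head -97.0 tilt [ 0.001 -0.    -1.   ] j [-0.22  0.38  1.9  -0.    0.87  1.47] grip 0.325 F [-3.5 -0.   9.4]
delta [0.2 0.1 0. ] turn -0.0 rows 1 1
```

```bash
python3 -m inch '[[0,0,0,0,0.36],[0,0,0,0,0.42],[0,0,0,0,0.48],[0,0,0,0,0.48]]'
python3 -m inch '[[0,0,-4,0,0.48],[0,0,-25,0,0.48],[0,0,-60,0,0.48],[0,0,-95,0,0.48],[0,0,-120,0,0.48]]' 
python3 -m inch '[[-10,25,0,0,0.48],[-20,60,0,0,0.48],[-30,100,0,0,0.48],[-40,140,0,0,0.48],[-40,170,0,0,0.48]]' 
python3 -m inch '[[0,30,0,0,0.48],[0,60,0,0,0.48],[0,80,0,0,0.48],[0,80,0,0,0.48]]'
python3 - <<'E'
from h import *
from plant import manip
s=manip.snapshot("top")
i=up(s["color"][165:255,228:305,::-1],5)
t=manip.snapshot("side");j=up(t["color"][170:235,205:295,::-1],4)
k=up(s["color"][165:265,100:400,::-1],2)[:,:390]
l=up(s["color"][195:260,315:390,::-1],4)
c=np.zeros((600,800,3),np.uint8);c[:450,:385]=i;c[:260,400:760]=j;c[270:470,400:790]=k;c[480:600,400:700]=l[60:180]
cv2.imwrite("pics/c8.png",c)
E
```

```text
time: 28.68
eef_pos: [611.0, -110.0, 37.8]
eef_rot: [3.136, -0.192, 0.0]
contact_force: [-0.0, 0.1, -0.4]
grip_width: 0.482
gripper_force: 0.0
time: 29.1
eef_pos: [611.8, -110.1, 160.9]
eef_rot: [3.135, -0.192, 0.004]
contact_force: [2.0, 0.4, 1.5]
grip_width: 0.483
gripper_force: 0.0
time: 29.52
eef_pos: [548.4, -275.9, 158.2]
eef_rot: [3.135, -0.192, -0.001]
contact_force: [1.1, 0.3, -1.1]
grip_width: 0.482
gripper_force: 0.0
time: 29.85
eef_pos: [540.0, -357.4, 158.2]
eef_rot: [3.133, -0.197, 0.001]
contact_force: [0.1, 0.1, 0.1]
grip_width: 0.48
gripper_force: 0.0
```

View pics/c8.png

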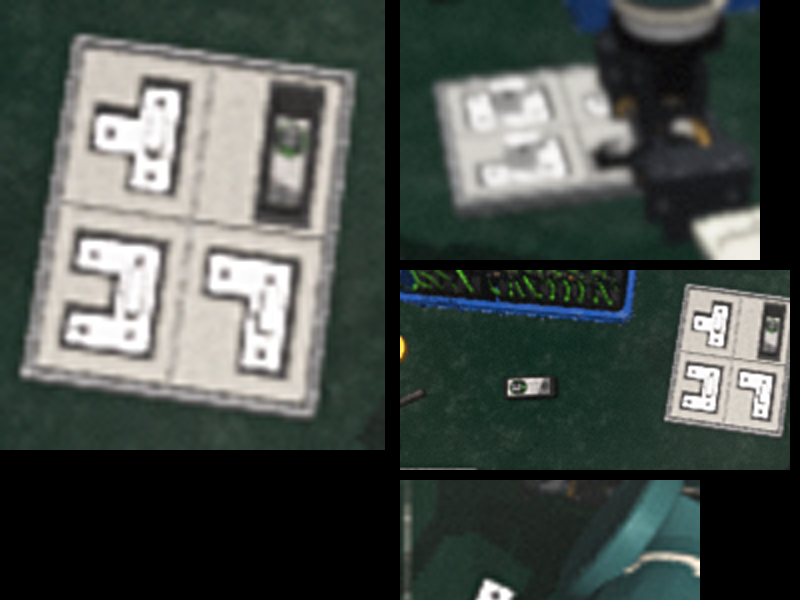

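All four parts sit in their own cut-outs, with the pack at (290,155), and the fat pack and mirror L are untouched. Handing in.

```bash
python3 -c "
from plant import manip
print(manip.close_job())"
```

```text
the job is handed in; nothing more can be done
None
```

I handed the job in at about 30 s: the L, T and U brackets and the slim battery lie flat in their own cut-outs, the slim battery was lowered to the floor before release, and neither look-alike was touched.

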